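# Set out a drawer front for finishing

### The arm

A 7-joint arm with a two-finger parallel gripper is mounted at the origin on the work surface. World frame = base frame: x ahead of the robot, y to its left, z up, the work surface at z = 0. Lengths are in m, angles in rad, forces in N, time in s.
With the tool pointing down it reaches from about 0.35 to 0.9 m from the base axis. Payload 8.1 kg.
Tool frame: the origin (TCP) lies at the very end of the fingers, on their centre line; the grasp point (between the pads) lies 19 mm behind it; z points along the fingers, y is the line along which they close (so a half turn about z gives the same grasp; the last joint's range is limited). The gripper opens to 92 mm and grips with 3 to 60 N. Pads are 19 mm wide; open, the fingers measure 130 mm over their backs; the gripper's body (75 mm by 190 mm) begins 47 mm behind the grasp point.
Start: joints at [-1.249, 0.434, 0.025, 1.573, -0.012, 1.134, -0.075], TCP at [0.258, 0.569, 0.227] pointing down, gripper open.
Joint ranges: [-2.62, 2.62], [-0.44, 2.09], [-1.27, 1.32], [0.08, 2.57], [-1.32, 4.46], [0.12, 2], [-2.74, 2.74]. Speed limits (rad/s): [2.22, 2.22, 3.01, 3.01, 3.14, 3.14, 3.14].

### API

Orientations are given as a rotation vector (axis times angle).
In Python, from cell import arm gives the robot as it stands.
- The arm moves only by the shell command python3 -m pendant 'ROWS' [FORCE]. ROWS is a JSON object of lists of equal length, an entry for each row: "slide": the shift along the tool's x, y, z in units of 0.3 m (1.0 is 0.3 m), a list of three; "dr": the turn, a rotation vector about the tool's x, y, z in units of 0.12 rad (1.0 is 0.12 rad), a list of three; "claw": the opening, from 0 (shut) to 1 (fully open). In form: {"slide": [[tx, ty, tz], ...], "dr": [[ax, ay, az], ...], "claw": [claw, ...]}. A call has 1 to 10 rows; each row shifts and turns the commanded pose from where the row before left it, along the tool's axes as they then stand; what a row does not reach is not made up. A row lasts 1/10 s, in which the tool goes at most 50 mm and 8.59 degrees, less where a joint would pass 70% of its speed; a pose out of reach is approached as far as the arm can. A call with a number of a shift or a turn outside -1 to 1 is refused whole. A call with a gripper value outside its range is refused whole. The fingers move at their own pace and stop on an object; FORCE is the grip in N (left out, the last holds). Time passes only in rows, so rows that do not move let the fingers close. It gives the time, the measured TCP pose, the force, the opening and the grip force at its end, in the units of the state.
- arm.observe(): the state, without advancing time (a new reading comes with each control period).
- arm.get_image(name): name is "scene" or "side" or "wrist"; returns the picture (480x640x3 uint8, red, green, blue); there is no depth.
- arm.calibration(name): a dict with "K" (3x3 intrinsics, pixels), "xyz" and "orientation" of the camera in the world. Camera axes: x right, y up, looking along -z (the intrinsics and any distortion apply to the point x, -y, -z); pixel columns grow to the right and rows downward; lengths in m; the calibration is good to about 2 mm. The wrist camera is an equidistant fisheye: a pixel r from the principal point sees the ray r / f radians off the axis. A picture is of the moment at which its call begins: read the wrist's pose just before it. calibration takes no time and is no camera call; for the wrist camera it gives the pose at the moment of the call.
- arm.sign_off(): hands the job in; it is judged then, once.
The state is a dict: "clock": time; "joints": joint angles; "dq": joint speeds; "joint_efforts": joint torques, N m; "position": TCP position; "ee_rot": TCP orientation; "force": force on the tool from outside, world axes, zero at the start; "ft_torque": the same for the moment, N m; "width": opening from 0.0 (shut) to 1.0 (fully open); "gripper_force": force on a finger pad.
Only numpy, scipy, OpenCV 4.12 (cv2) and the standard library are available. Lean on these libraries where they do the work, as an engineer would, in place of code of your own. Each camera call takes 0.05 s, during which the arm holds its last target. There are 200 camera calls.

### The job

Set out the drawer front for finishing on the grey drip board: stand the two wooden supports upright in the two taped oblongs nearest the robot, the dark one at the end (left or right) where the brush pot stands and the pale one at the other, and lay the drawer front on top of both, pull upwards, centred across them and in line with the board. Behind it stand the stain tin in the taped square in front of the brush pot, and the varnish jar in the square in front of the sanding block. Set things down centred and square in their marks, never tip the tin or jar over, and leave the brush pot, sanding block and glue bottle where they are.

Things in the scene. Friction and masses are not known exactly. Their poses are not given: they have to be found in the camera images.
- mat: Fixed grey drip board 250 (x) by 280 (y) by 6 mm, origin at the centre of its underside; x points to the back (away from the robot), y left, z up; yaw up to 13 deg. Blue tape outlines on top, centres in its frame: oblongs 76 (x) by 56 (y) mm at x -55, y +70 and -70 mm (supports); 76 mm squares at x +75, y +70 and -70 mm (tin, jar).
- dark_support: Loose support block of dark brown wood with a small round cork dot on top, 60 (x, length) by 40 (y, width) by 45 mm high, about 100 g, origin at the centre of its underside, z up. Its length x goes along the board's x (in its oblong, either way round).
- pale_support: The same support block in pale wood with a cork dot, 60 (x) by 40 (y) by 45 mm high, about 100 g, origin at the centre of its underside, z up.
- drawer_front: Loose pale wooden drawer front lying flat, 90 (x) by 200 (y) by 18 mm, about 220 g, origin at the centre of its underside, z up. Grip it by the dark wooden pull in the middle of its upper face: 14 mm thick (x), 50 mm long (y), from 18 to 50 mm above the origin. Finally its y lies along the board's y, over both supports (either way round).
- stain_tin: Closed round tin, steel with a red band and red lid centre, 60 mm diameter, 70 mm high, about 250 g, standing, origin at the centre of its underside.
- varnish_jar: Closed round amber glass jar with paper label and white cap, 56 mm diameter up to 60 mm height, cap 52 mm diameter from 64 to 80 mm (total height 80 mm), about 250 g, standing, origin at the centre of its underside.
- brush_pot: Bystander and landmark: aluminium pot with three upright brushes, 68 mm diameter, pot 85 mm high, brushes up to 165 mm; stands on the bench just behind the drip board's left or right half (about x 200, y +75 or -75 mm in the board's frame). Origin at the centre of its underside. Not to be moved.
- sanding_block: Bystander and landmark: cork sanding block with red-brown underside, 65 (x) by 100 (y) by 36 mm high, lying on the bench behind the other half of the drip board. Origin at the centre of its underside. Not to be moved.
- glue_bottle: Bystander: yellow bottle with orange cap, 60 mm diameter, 160 mm high, standing on the bench to the left of the drip board. Origin at the centre of its underside. Not to be moved.
There are look-alikes about, which are no part of the job. Leave any blue, green or yellow look-alike of the stain_tin alone.

How it is judged:
By the outcome, as a careful person would: the job done as asked, in the order asked, and still so for the second after the job is handed in, with the robot touching nothing.
It also fails if it takes over 141 s, if anything falls off the work surface, if the arm or the gripper's body presses on something with over 40 N, if the wrist force passes 120 N, or if a joint passes its speed limit or range.

## Working session

There is one attempt and no reset: what is moved stays moved. The work goes in short steps, Python scripts to look and compute and a shell command to move; the robot and the scene stay as the last step left them, time stands still between calls to the robot, and variables do not carry over. Pictures are saved under pics/ and viewed, at most 17 in all, crops included, and the job is handed in when it is done.

```bash
ls; mkdir -p pics
python3 - <<'E'
from cell import arm
import cv2
print(arm.observe())
for n in ("scene","side","wrist"):
    c=arm.calibration(n); print(n,c)
    cv2.imwrite(f"pics/{n}0.png",arm.get_image(n)[:,:,::-1])
E
```

```text
pics
{'clock': 0.0, 'joints': array([-1.24862082,  0.43520809,  0.02496022,  1.57410856, -0.01161143,
        1.13395454, -0.07512298]), 'dq': array([ 1.71364177e-03,  2.78546158e-04, -1.22953282e-05,  1.56604159e-03,
       -9.88007046e-04,  8.25523479e-04, -4.09507223e-04]), 'joint_efforts': array([-5.13085488e-04, -6.67874336e+01,  9.84376296e-01, -3.14445019e+01,
       -6.05352013e-02,  4.29682026e-02,  1.13651697e-04]), 'position': array([0.25740679, 0.56897984, 0.22594962]), 'ee_rot': array([-6.62320508e-01, -3.07077622e+00,  2.38789651e-03]), 'force': array([-0.22810403, -0.27374869, -1.29770245]), 'ft_torque': array([-0.04326442,  0.00960893, -0.06288973]), 'gripper_force': 0.0, 'width': 1.0007254292604324}
scene {'K': array([[478.30450928,   0.        , 319.44594993],
       [  0.        , 478.30450928, 240.17176012],
       [  0.        ,   0.        ,   1.        ]]), 'xyz': array([ 1.12924986, -0.51067645,  1.21691231]), 'orientation': array([0.52348738, 0.21041968, 0.74747217])}
side {'K': array([[524.06937193,   0.        , 314.02239176],
       [  0.        , 524.06937193, 240.49314528],
       [  0.        ,   0.        ,   1.        ]]), 'xyz': array([ 0.38740182, -0.88985552,  1.11671047]), 'orientation': array([ 0.69616212, -0.07397119, -0.25281154])}
wrist {'K': array([[371.64829954,   0.        , 320.5488424 ],
       [  0.        , 371.64829954, 238.05664673],
       [  0.        ,   0.        ,   1.        ]]), 'xyz': array([0.19369325, 0.59722377, 0.38337545]), 'orientation': array([-0.23728663, -0.15124465,  1.13869063])}
```

View pics/scene0.png

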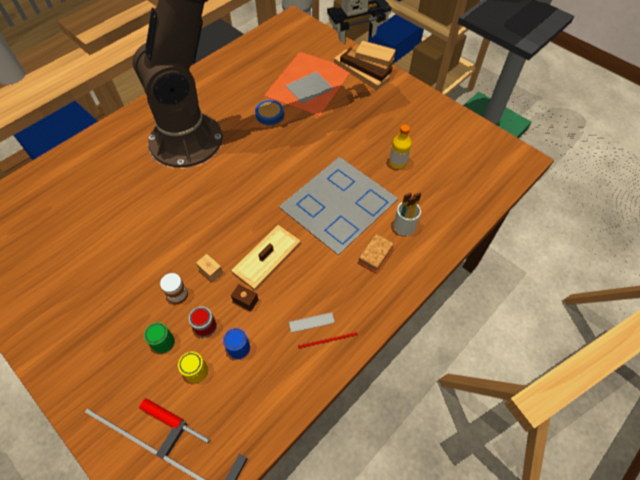

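View pics/side0.png

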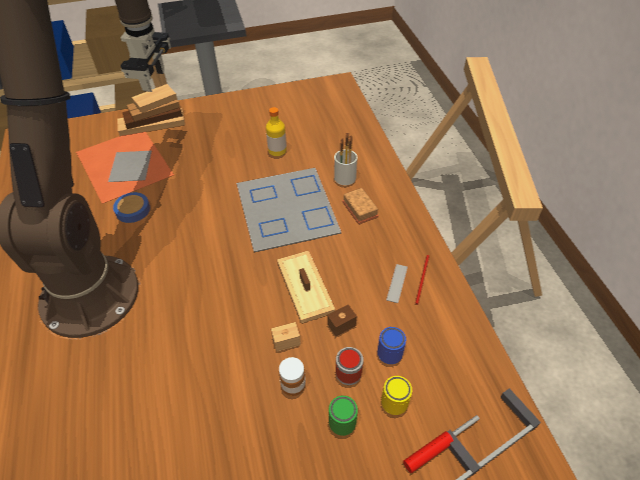

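The scene view shows the mat at about (340,205), the brush pot behind its left half at (407,215), the sanding block at (376,252) and the drawer front at (266,256). It also has the dark support (244,297), pale support (208,267), jar (173,288), red tin (202,320) and the green, yellow and blue decoys. The side view agrees: tin (349,365), jar (292,375), dark support (342,320), pale support (286,336).

```bash
cat > h.py <<'E'
import numpy as np, cv2
from scipy.spatial.transform import Rotation as R
from cell import arm
def shot(n,name=None):
    c=arm.calibration(n); im=arm.get_image(n)
    if name: cv2.imwrite(f"pics/{name}.png",im[:,:,::-1])
    return im,c
def ray(c,px,fish=False):
    K=c["K"]; p=np.atleast_2d(np.asarray(px,float))
    x=(p[:,0]-K[0,2])/K[0,0]; y=(p[:,1]-K[1,2])/K[1,1]
    if fish:
        r=np.hypot(x,y)+1e-12; d=np.c_[x/r*np.sin(r),-y/r*np.sin(r),-np.cos(r)]
    else:
        d=np.c_[x,-y,-np.ones_like(x)]; d/=np.linalg.norm(d,axis=1)[:,None]
    return c["xyz"],R.from_rotvec(c["orientation"]).apply(d)
def plane(c,px,z,fish=False):
    o,d=ray(c,px,fish); return (o+d*((z-o[2])/d[:,2])[:,None])
def tri(rays):
    A=sum(np.eye(3)-np.outer(d,d) for o,d in rays); b=sum((np.eye(3)-np.outer(d,d))@o for o,d in rays)
    X=np.linalg.solve(A,b); return X,max(np.linalg.norm((np.eye(3)-np.outer(d,d))@(X-o)) for o,d in rays)
def proj(c,X,fish=False):
    v=R.from_rotvec(c["orientation"]).inv().apply(np.atleast_2d(X)-c["xyz"]); K=c["K"]
    x,y,z=v[:,0],-v[:,1],-v[:,2]
    if fish:
        r=np.hypot(x,y); s=np.arctan2(r,z)/(r+1e-12); return np.c_[x*s*K[0,0]+K[0,2],y*s*K[1,1]+K[1,2]]
    return np.c_[x/z*K[0,0]+K[0,2],y/z*K[1,1]+K[1,2]]
def mask(im,lo,hi):
    return cv2.inRange(cv2.cvtColor(im,cv2.COLOR_RGB2HSV),np.array(lo),np.array(hi))
def blobs(m,amin=30):
    cs,_=cv2.findContours(m,cv2.RETR_EXTERNAL,cv2.CHAIN_APPROX_NONE)
    return [c for c in cs if cv2.contourArea(c)>amin]
def cen(c):
    m=cv2.moments(c); return np.array([m["m10"],m["m01"]])/m["m00"]
E
python3 - <<'E'
from h import *
ims={n:(cv2.imread(f"pics/{n}0.png")[:,:,::-1],arm.calibration(n)) for n in("scene","side")}
pts={"tin":((202,318),(349,358)),"jar":((172,282),(291,368)),"dark_dot":((245,293),(342,316)),"pale_dot":((208,265),(286,332)),"green":((159,334),(343,408)),"yellow":((192,363),(397,390)),"blue":((236,341),(392,340)),"pull":((266,250),(305,280)),"glue":((404,129),(273,113)),"sand":((379,248),(361,204))}
for k,(a,b) in pts.items():
    X,e=tri([(o,d[0]) for o,d in (ray(ims["scene"][1],a),ray(ims["side"][1],b))]); print(k,X.round(3),round(e,4))
for n,(im,c) in ims.items():
    m=mask(im,(100,90,70),(125,255,255)); print(n,[(cen(q).round(1).tolist(),cv2.contourArea(q),plane(c,cen(q),.006)[0].round(4).tolist()) for q in blobs(m,100)])
E
```

```text
tin [ 0.584 -0.379  0.063] 0.0002
jar [ 0.453 -0.373  0.076] 0.0016
dark_dot [ 0.603 -0.254  0.041] 0.0041
pale_dot [ 0.465 -0.267  0.046] 0.0011
green [ 0.538 -0.482  0.06 ] 0.0006
yellow [ 0.659 -0.472  0.06 ] 0.0029
blue [ 0.692 -0.358  0.058] 0.0005
pull [ 0.543 -0.123  0.037] 0.0055
glue [0.586 0.424 0.15 ] 0.0029
sand [0.768 0.111 0.02 ] 0.0085
scene [([236.1, 343.0], 552.5, [0.6761, -0.3545, 0.006]), ([341.3, 229.5], 493.0, [0.6348, 0.0982, 0.006]), ([310.3, 205.2], 326.5, [0.5048, 0.0974, 0.006]), ([371.3, 202.2], 444.0, [0.6336, 0.238, 0.006]), ([340.5, 179.6], 288.5, [0.5036, 0.2374, 0.006]), ([54.5, 128.6], 2029.5, [-0.3618, -0.2855, 0.006]), ([268.8, 110.2], 408.0, [0.1061, 0.2915, 0.006]), ([395.1, 30.4], 769.0, [0.1402, 0.9598, 0.006])]
side [([390.8, 346.5], 618.5, [0.6982, -0.3483, 0.006]), ([273.0, 227.1], 349.0, [0.5075, 0.0949, 0.006]), ([317.1, 217.7], 462.5, [0.6371, 0.0961, 0.006]), ([130.2, 206.7], 713.5, [0.1177, 0.2872, 0.006]), ([304.9, 185.1], 386.5, [0.636, 0.2357, 0.006]), ([80.2, 105.0], 524.0, [-0.038, 0.8521, 0.006]), ([60.3, 48.2], 372.0, [-0.126, 1.277, 0.006])]
```

View pics/wrist0.png

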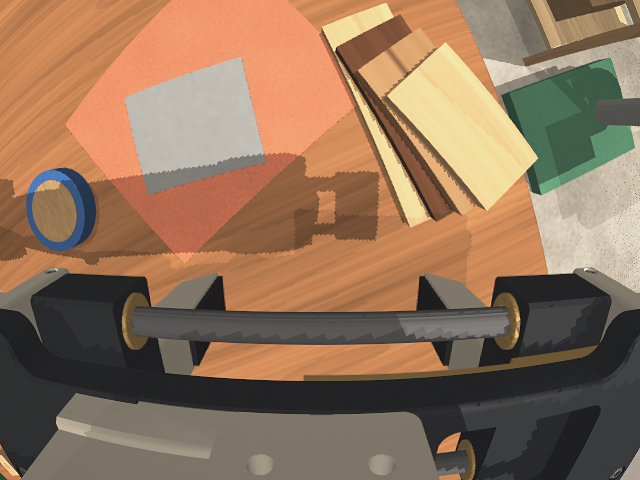

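The wrist view only shows the sandpaper and offcuts under the start pose, nothing for the job. I'll raise the arm, turn it, and bring the wrist over the parts.

```bash
cat >> h.py <<'E'
def go(x,y,z,yaw):
    """yaw: azimuth (deg) of tool x. prints turn (dr z units total), slides after turn, tilt fix"""
    s=arm.observe(); Rm=R.from_rotvec(s["ee_rot"]); M=Rm.as_matrix()
    a=np.radians(yaw); T=np.array([[np.cos(a),np.sin(a),0],[np.sin(a),-np.cos(a),0],[0,0,-1.]])
    d=np.array([x,y,z])-s["position"]
    print("t",round(s["clock"],2),"pos",s["position"].round(4),"yaw",np.degrees(np.arctan2(M[1,0],M[0,0])).round(2),"dr",((Rm.inv()*R.from_matrix(T)).as_rotvec()/.12).round(3),"slide",(T.T@d/.3).round(4),"w",round(float(s["width"]),3))
E
python3 -m pendant '{"slide":[[0,0,-0.03],[0,0,-0.03],[0,0,-0.03],[0,0,-0.03],[0,0,-0.03],[0,0,-0.03],[0,0,-0.03],[0,0,-0.03],[0,0,-0.03],[0,0,-0.03]],"dr":[[0,0,0.956],[0,0,0.956],[0,0,0.956],[0,0,0.956],[0,0,0.956],[0,0,0.956],[0,0,0.956],[0,0,0.956],[0,0,0.956],[0,0,0.956]],"claw":[1,1,1,1,1,1,1,1,1,1]}'
python3 -c "
from h import *
go(.54,-.42,.32,90)"
```

```text
clock: 1.15
position: [0.2574, 0.5693, 0.3168]
ee_rot: [2.228, 2.215, -0.001]
force: [0.7, -0.1, -0.1]
width: 1.004
gripper_force: 0.0
t 1.15 pos [0.2574 0.5693 0.3168] yaw 89.66 dr [-0.002  0.006 -0.049] slide [-3.2975  0.9418 -0.0108] w 1.004
```

```bash
python3 -m pendant '{"slide":[[-0.137,0.039,0],[-0.137,0.039,0],[-0.137,0.039,0],[-0.137,0.039,0],[-0.137,0.039,0],[-0.137,0.039,0],[-0.137,0.039,0],[-0.137,0.039,0],[-0.137,0.039,0],[-0.137,0.039,0]],"dr":[[0,0,0],[0,0,0],[0,0,0],[0,0,0],[0,0,0],[0,0,0],[0,0,0],[0,0,0],[0,0,0],[0,0,0]],"claw":[1,1,1,1,1,1,1,1,1,1]}' | grep pos
python3 -m pendant '{"slide":[[-0.137,0.039,0],[-0.137,0.039,0],[-0.137,0.039,0],[-0.137,0.039,0],[-0.137,0.039,0],[-0.137,0.039,0],[-0.137,0.039,0],[-0.137,0.039,0],[-0.137,0.039,0],[-0.06,0.03,0]],"dr":[[0,0,0],[0,0,0],[0,0,0],[0,0,0],[0,0,0],[0,0,0],[0,0,0],[0,0,0],[0,0,0],[0,0,0]],"claw":[1,1,1,1,1,1,1,1,1,1]}' | grep pos
python3 -c "
from h import *
go(.54,-.42,.32,90)
im,c=shot('wrist','w1'); print(c, R.from_rotvec(c['orientation']).as_matrix().round(3))"
```

```text
position: [0.3741, 0.1565, 0.3167]
position: [0.4875, -0.2337, 0.3166]
t 3.15 pos [ 0.4875 -0.2337  0.3166] yaw 89.72 dr [-0.002  0.016 -0.041] slide [-0.621   0.175  -0.0112] w 0.999
{'K': array([[371.64829954,   0.        , 320.5488424 ],
       [  0.        , 371.64829954, 238.05664673],
       [  0.        ,   0.        ,   1.        ]]), 'xyz': array([ 0.48856142, -0.16379477,  0.47382221]), 'orientation': array([-0.26835595,  0.00148562, -0.00512508])} [[ 1.     0.005  0.002]
 [-0.005  0.964  0.265]
 [-0.001 -0.265  0.964]]
```

View pics/w1.png

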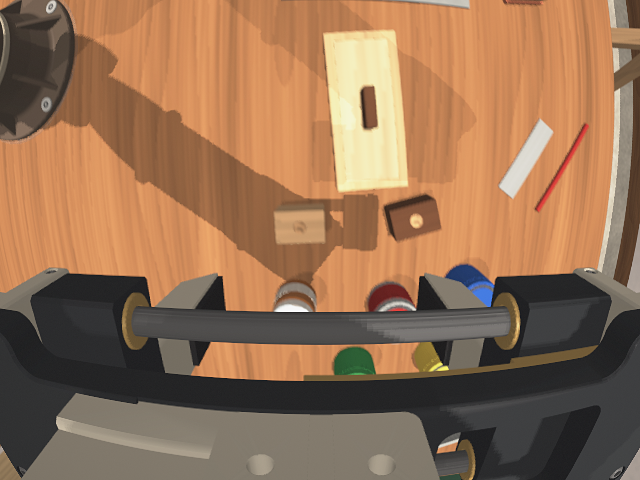

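The wrist view shows the pale support with its dot at (300,226) and the dark one with its dot at (416,221). The drawer front spans (323–408, 30–190) with its pull at (369,107), and the jar and tin are half hidden by the gripper. Next is a second viewpoint further back.

```bash
python3 -m pendant '{"slide":[[-0.12,0.035,0],[-0.12,0.035,0],[-0.12,0.035,0],[-0.12,0.035,0],[-0.12,0.035,0],[0,0,0],[0,0,0]],"dr":[[0,0,0],[0,0,0],[0,0,0],[0,0,0],[0,0,0],[0,0,0],[0,0,0]],"claw":[1,1,1,1,1,1,1]}' | grep pos
python3 -c "
from h import *
im,c=shot('wrist','w2'); print(c['xyz'],c['orientation'])"
```

```text
position: [0.5397, -0.4104, 0.3159]
[ 0.54074805 -0.34080657  0.47331674] [-0.26613415  0.00219579 -0.00296591]
```

View pics/w2.png

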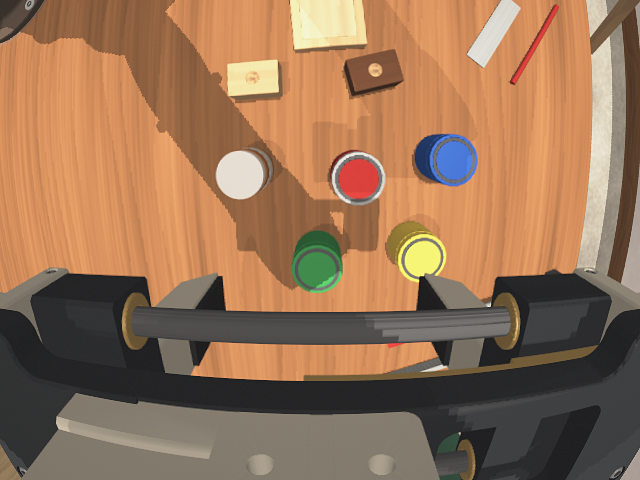

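Tin lid at (358,178), jar cap at (243,175), blue (453,160), green (317,262), yellow (421,257), pale dot (253,77), dark dot (375,70).

```bash
cat > m1.py <<'E'
from h import *
K=arm.calibration("wrist")["K"]
c1={"K":K,"xyz":np.array([0.48856142,-0.16379477,0.47382221]),"orientation":np.array([-0.26835595,0.00148562,-0.00512508])}
c2=arm.calibration("wrist")
i1,i2=[cv2.imread(f"pics/{n}.png")[:,:,::-1].copy() for n in("w1","w2")]
def at(im,lo,hi,p,am=30):
    bs=blobs(mask(im,lo,hi),am); return min(bs,key=lambda b:abs(cv2.pointPolygonTest(b,p,True)) if cv2.pointPolygonTest(b,p,False)<0 else -1)
hsv=lambda im,p:cv2.cvtColor(im,cv2.COLOR_RGB2HSV)[p[1],p[0]].tolist()
for n,p in dict(paletop=(240,68),paleside=(255,94),dot=(253,77),dark=(358,75),ddot=(375,70),darkside=(380,90),red=(358,180),cap=(240,175),bg=(300,120)).items(): print(n,hsv(i2,p))
for n,p in dict(paletop=(285,215),paleside=(300,242),dot=(300,226),dark=(400,215),ddot=(416,221),front=(345,60),pull=(369,107),bg=(300,120)).items(): print(n,hsv(i1,p))
E
python3 m1.py
```

```text
paletop [26, 71, 245]
paleside [14, 115, 149]
dot [16, 116, 235]
dark [11, 139, 132]
ddot [14, 124, 200]
darkside [12, 137, 117]
red [1, 185, 220]
cap [17, 21, 230]
bg [12, 144, 206]
paletop [15, 114, 211]
paleside [14, 116, 187]
dot [14, 121, 185]
dark [11, 139, 136]
ddot [16, 117, 231]
front [25, 61, 245]
pull [11, 140, 135]
bg [13, 144, 218]
```

```bash
cat > m2.py <<'E'
exec(open("m1.py").read().split("hsv=")[0])
def rect(c,b,z):
    X=plane(c,b.reshape(-1,2),z,True)[:,:2].astype(np.float32); (x,y),(w,h),a=cv2.minAreaRect(X*1000); 
    if w<h: w,h,a=h,w,a+90
    return [round(v,1) for v in (x,y,w,h,(a+90)%180-90)]
def two(p1,p2): return tri([(o,d[0]) for o,d in (ray(c1,p1,True),ray(c2,p2,True))])
pale=at(i2,(20,40,215),(35,130,255),(240,68)); print("pale top",rect(c2,pale,.045))
dk=at(i2,(5,100,60),(20,200,150),(358,75)); print("dark w2",rect(c2,dk,.045))
dk1=at(i1,(5,100,60),(20,200,150),(400,215)); print("dark w1",rect(c1,dk1,.045), cv2.minAreaRect(dk1),cv2.minAreaRect(dk))
fr=at(i1,(19,30,215),(35,100,255),(345,60),500); print("front w1",rect(c1,fr,.018))
pl=at(i1,(5,100,40),(20,200,170),(369,107)); print("pull w1",rect(c1,pl,.05))
for n,z,p,lo,hi in(("tin",.07,(358,180),(0,150,120),(6,255,255)),("tin2",.07,(358,180),(174,150,120),(180,255,255)),("jar",.08,(240,175),(0,0,190),(180,50,255)),("blue",.07,(453,160),(100,100,80),(125,255,255)),("green",.07,(317,265),(50,100,60),(80,255,255)),("yel",.07,(421,257),(25,100,150),(33,255,255))):
    try:
        b=at(i2,lo,hi,p); X=plane(c2,b.reshape(-1,2),z,True); e=cv2.minEnclosingCircle((X[:,:2]*1000).astype(np.float32)); print(n,plane(c2,cen(b),z,True)[0].round(4),e)
    except Exception as ex: print(n,ex)
print("pale dot",two((300,226),(253,77)),"dark dot",two((416,221),(375,70)))
for c in(c1,c2): print(proj(c,[0.465,-.267,.045],True))
E
python3 m2.py
```

```text
pale top [461.9, -265.0, 58.3, 38.4, 1.8]
dark w2 [599.9, -261.6, 66.6, 47.0, 15.3]
dark w1 [597.4, -255.8, 66.4, 47.6, 16.0] ((411.41400146484375, 216.69056701660156), (38.273075103759766, 54.38523864746094), 74.47589111328125) ((372.6753845214844, 73.37049865722656), (39.62380599975586, 56.458194732666016), 76.75948333740234)
front w1 [544.2, -127.1, 197.5, 87.9, -85.0]
pull w1 [542.2, -128.1, 49.4, 16.9, -85.4]
tin [ 0.5817 -0.3823  0.07  ] ((581.7846069335938, -382.34088134765625), 21.820377349853516)
tin2 min() iterable argument is empty
jar [ 0.4531 -0.376   0.08  ] ((452.7560119628906, -376.1337890625), 26.38835334777832)
blue [ 0.6814 -0.3576  0.07  ] ((681.5758666992188, -357.9326477050781), 37.51447296142578)
green [ 0.5359 -0.478   0.07  ] ((536.3286743164062, -478.4443359375), 37.47489929199219)
yel [ 0.6595 -0.4741  0.07  ] ((659.7359008789062, -474.74420166015625), 22.288406372070312)
pale dot (array([ 0.46371999, -0.26572653,  0.04893183]), np.float64(0.0002211657568582194)) dark dot (array([ 0.60141845, -0.25912971,  0.05252758]), np.float64(0.00034249641058637953))
[[301.45252379 226.20468324]]
[[254.51532163  78.60247687]]
```

```bash
python3 -c "
from h import *
go(.603,-.2585,.012,105.5)"
```

```text
t 3.95 pos [ 0.5401 -0.4092  0.3162] yaw 89.92 dr [-0.004 -0.008 -2.266] slide [0.4282 0.3363 1.0141] w 0.999
```

```bash
python3 -m pendant '{"slide":[[0,0,0.05],[0,0,0.05],[0,0,0.1],[0.107,0.084,0.05],[0.107,0.084,0.05],[0.107,0.084,0.05],[0.107,0.084,0.05],[0,0,0.1],[0,0,0],[0,0,0]],"dr":[[0,0,-0.755],[0,0,-0.755],[0,0,-0.756],[0,0,0],[0,0,0],[0,0,0],[0,0,0],[0,0,0],[0,0,0],[0,0,0]],"claw":[1,1,1,1,1,1,0.9,0.9,0.9,0.9]}' 
python3 -c "
from h import *
go(.603,-.2585,.012,105.5)
im,c=shot('wrist','w3')
m=mask(im,(5,100,60),(20,200,150))
print([(cen(b),cv2.contourArea(b)) for b in blobs(m,300)],proj(c,[.603,-.2585,.045],True),proj(c,[.603,-.2585,.0],True))"
```

```text
clock: 4.95
position: [0.6025, -0.2587, 0.1675]
ee_rot: [-1.901, -2.501, 0.001]
force: [0.4, -0.4, -0.4]
width: 0.9
gripper_force: 0.0
t 4.95 pos [ 0.6025 -0.2587  0.1675] yaw 105.53 dr [-0.005 -0.001  0.004] slide [3.000e-04 1.900e-03 5.183e-01] w 0.9
[(array([458.43723176, 367.4514485 ]), 1864.0), (array([491.76088253, 321.92456768]), 559.0), (array([148.28520499, 321.31296155]), 654.5), (array([628.82783307, 252.22699494]), 954.5), (array([292.31766181,  42.27863971]), 1063.5), (array([220.89994723, 162.08729818]), 40743.5)] [[321.12376378 229.41042771]] [[321.09472029 217.29224785]]
```

View pics/w3.png

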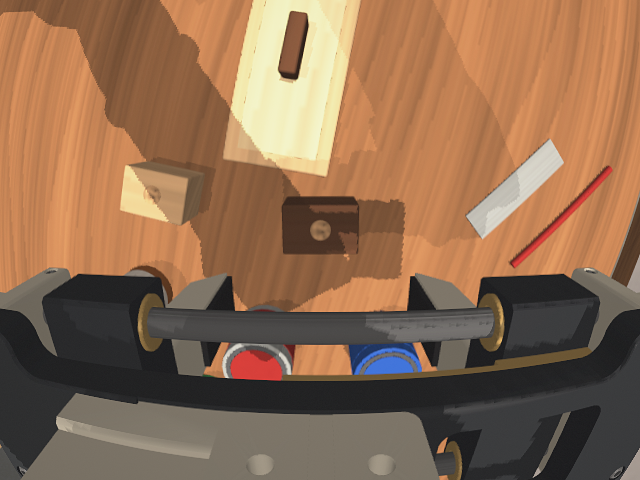

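The dark support's dot is at (320,230), just where I predicted it, and its edges are square to the gripper. Descending to grasp.

```bash
python3 -m pendant '{"slide":[[0,0,0.1],[0,0,0.1],[0,0,0.1],[0,0,0.1],[0,0,0.07],[0,0,0.045],[0,0,0],[0,0,0],[0,0,0],[0,0,0]],"dr":[[0,0,0],[0,0,0],[0,0,0],[0,0,0],[0,0,0],[0,0,0],[0,0,0],[0,0,0],[0,0,0],[0,0,0]],"claw":[0.9,0.9,0.9,0.9,0.9,0.9,0.9,0.5,0.5,0.5]}' 25
python3 -m pendant '{"slide":[[0,0,0],[0,0,0],[0,0,0],[0,0,-0.05],[0,0,-0.1],[0,0,-0.1],[0,0,-0.1],[0,0,-0.1],[0,0,0],[0,0,0]],"dr":[[0,0,0],[0,0,0],[0,0,0],[0,0,0],[0,0,0],[0,0,0],[0,0,0],[0,0,0],[0,0,0],[0,0,0]],"claw":[0.5,0.5,0.5,0.5,0.5,0.5,0.5,0.5,0.5,0.5]}'
python3 - <<'E'
from h import *
# mat fit from tape in scene & side
Q=np.array([[-55,70],[-55,-70],[75,70],[75,-70]])/1000
def fit(P):
    a=Q-Q.mean(0); b=P-P.mean(0); th=np.arctan2((a[:,0]*b[:,1]-a[:,1]*b[:,0]).sum(),(a*b).sum())
    r=np.array([[np.cos(th),-np.sin(th)],[np.sin(th),np.cos(th)]]); t=P.mean(0)-r@Q.mean(0); return t,np.degrees(th),np.abs(P-(Q@r.T+t)).max()
px={"scene":[(340.5,179.6),(310.3,205.2),(371.3,202.2),(341.3,229.5)]}
c=arm.calibration("scene"); print(fit(plane(c,px["scene"],.006)[:,:2]))
go(.507,.237,.3,90.5)
E
```

```text
clock: 6.0
position: [0.6037, -0.2595, 0.0136]
ee_rot: [1.9, 2.499, 0.001]
force: [-0.7, 1.0, -0.3]
width: 0.685
gripper_force: 0.0
clock: 7.0
position: [0.6032, -0.2591, 0.1484]
ee_rot: [1.9, 2.5, 0.001]
force: [-0.6, 0.2, -1.6]
width: 0.651
gripper_force: 25.0
(array([0.55926451, 0.16767174]), np.float64(0.400455957854809), np.float64(0.00021963802656110865))
t 7.0 pos [ 0.6032 -0.2591  0.1484] yaw 105.51 dr [0.013 0.003 2.184] slide [ 1.6565 -0.3063 -0.5054] w 0.651
```

```bash
python3 -m pendant '{"slide":[[0,0,-0.12],[0,0,-0.12],[0,0,-0.1],[0.15,-0.04,0],[0.15,-0.04,0],[0.15,-0.04,0],[0.15,-0.04,0],[0.15,-0.04,0],[0.15,-0.04,0],[0.13,-0.05,0]],"dr":[[0,0,0.728],[0,0,0.728],[0,0,0.728],[0,0,0],[0,0,0],[0,0,0],[0,0,0],[0,0,0],[0,0,0],[0,0,0]],"claw":[0.5,0.5,0.5,0.5,0.5,0.5,0.5,0.5,0.5,0.5]}'|grep pos
python3 -m pendant '{"slide":[[0,0,0],[0,0,0]],"dr":[[0,0,0],[0,0,0]],"claw":[0.5,0.5]}' | grep pos
cat > mat.py <<'E'
from h import *
import sys
Q=np.array([[-55,70],[-55,-70],[75,70],[75,-70]])/1000
def fit(P,q=Q):
    a=q-q.mean(0); b=P-P.mean(0); th=np.arctan2((a[:,0]*b[:,1]-a[:,1]*b[:,0]).sum(),(a*b).sum())
    r=np.array([[np.cos(th),-np.sin(th)],[np.sin(th),np.cos(th)]]); t=P.mean(0)-r@q.mean(0); return t.round(4),np.degrees(th).round(2),np.abs(P-(q@r.T+t)).max().round(4)
def tape(im,c):
    """returns dict idx->(world xy centre of tape ring) via rings at z=.006"""
    out={}
    for b in blobs(mask(im,(100,80,60),(128,255,255)),300):
        X=plane(c,b.reshape(-1,2),.006,True)[:,:2]; (x,y),s,a=cv2.minAreaRect((X*1000).astype(np.float32)); P=np.array([x,y])/1000
        g=np.array([.5595,.1677])+Q; i=int(np.argmin(np.linalg.norm(g-P,axis=1)))
        if np.linalg.norm(g[i]-P)<.03: out[i]=(P,np.round(s,1),round(a,1),cen(b))
    return out
if __name__=="__main__":
    im,c=shot("wrist",sys.argv[1]); t=tape(im,c)
    for k,v in t.items(): print(k,v)
    k=[i for i in t if abs(sorted(t[i][1])[1]-77)<5 ]
    if len(k)>1: print(k,fit(np.array([t[i][0] for i in k]),Q[k]))
E
python3 mat.py w4
```

```text
position: [0.5119, 0.0518, 0.2482]
position: [0.5124, 0.0506, 0.2485]
1 (array([0.5062326 , 0.09435657]), array([55.8, 75.9]), 89.9, array([315.36081294, 162.87653261]))
3 (array([0.63608807, 0.09510944]), array([76.2, 75.7]), 0.5, array([432.01331443, 165.50500276]))
0 (array([0.50502606, 0.23404021]), array([75.6, 55.4]), 0.3, array([315.91401274,  36.54842786]))
2 (array([0.63518561, 0.23496925]), array([75.7, 75.8]), 0.2, array([433.47917714,  42.93179152]))
[1, 3, 0, 2] (array([0.5606, 0.1645]), np.float64(0.4), np.float64(0.0002))
```

View pics/w4.png

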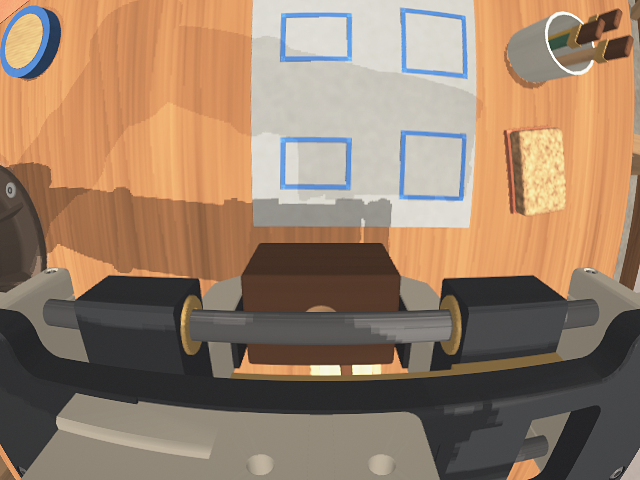

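All four oblong and square outlines are clear: near ones at (315,163) and (316,37), squares at (432,165) and (433,43). The brush pot stands behind the left square. Moving on towards the left oblong, with a second view for height.

```bash
python3 -m pendant '{"slide":[[0.12,0,0],[0.12,0,0],[0.1,0,0],[0,0,0],[0,0,0]],"dr":[[0,0,0],[0,0,0],[0,0,0],[0,0,0],[0,0,0]],"claw":[0.5,0.5,0.5,0.5,0.5]}' | grep pos
python3 mat.py w5
python3 - <<'E'
from h import *
go(.506,.235,.1,90.4); c=arm.calibration("wrist"); print(repr(c["xyz"]),repr(c["orientation"]))
E
```

```text
position: [0.5128, 0.1497, 0.2489]
3 (array([0.63596997, 0.09531719]), array([76. , 75.4]), 1.0, array([428.00215252, 241.91359164]))
0 (array([0.50493524, 0.23446246]), array([76., 56.]), 0.6, array([313.10880247, 124.64233235]))
2 (array([0.63475647, 0.23552362]), array([75.8, 75.8]), 0.5, array([431.10479065, 127.79150221]))
[3, 0, 2] (array([0.5604, 0.1649]), np.float64(0.44), np.float64(0.0001))
t 8.8 pos [0.5129 0.1489 0.2491] yaw 90.33 dr [-0.    0.01 -0.01] slide [ 0.2872 -0.0209  0.497 ] w 0.654
array([0.51313852, 0.21870407, 0.40633101]) array([-2.67691413e-01, -2.35776964e-04,  5.42020647e-03])
```

```bash
python3 -m pendant '{"slide":[[0.1,-0.009,0],[0.1,-0.009,0.05],[0.085,-0.007,0.1],[0,0,0.12],[0,0,0.12],[0,0,0.12],[0,0,0.1],[0,0,0.05],[0,0,0],[0,0,0]],"dr":[[0,0,0],[0,0,0],[0,0,0],[0,0,0],[0,0,0],[0,0,0],[0,0,0],[0,0,0],[0,0,0],[0,0,0]],"claw":[0.5,0.5,0.5,0.5,0.5,0.5,0.5,0.5,0.5,0.5]}'
python3 -c "
from h import *
go(.505,.2344,.0205,90.43)"
```

```text
clock: 9.8
position: [0.5053, 0.2357, 0.0523]
ee_rot: [2.213, 2.229, 0.001]
force: [0.6, 0.3, -0.8]
width: 0.652
gripper_force: 25.0
t 9.8 pos [0.5053 0.2357 0.0523] yaw 90.4 dr [ 0.01  -0.001 -0.005] slide [-0.0043 -0.0011  0.1059] w 0.652
```

```bash
python3 -m pendant '{"slide":[[-0.003,0,0.04],[0,0,0.04],[0,0,0.025],[0,0,0.003],[0,0,0],[0,0,0]],"dr":[[0,0,0],[0,0,0],[0,0,0],[0,0,0],[0,0,0],[0,0,0]],"claw":[0.5,0.5,0.5,0.5,0.5,0.5]}'
```

```text
clock: 10.4
position: [0.5041, 0.2357, 0.0185]
ee_rot: [-2.212, -2.231, 0.0]
force: [-0.1, 0.5, -0.9]
width: 0.654
gripper_force: 25.0
```

```bash
python3 -m pendant '{"slide":[[-0.002,0.001,0.004],[0,0,0],[0,0,0],[0,0,0],[0,0,0],[0,0,0],[0,0,0]],"dr":[[0,0,0],[0,0,0],[0,0,0],[0,0,0],[0,0,0],[0,0,0],[0,0,0]],"claw":[0.5,0.5,0.65,0.7,0.8,0.9,0.9]}'
python3 -m pendant '{"slide":[[0,0,0],[0,0,-0.05],[0,0,-0.1],[0,0,-0.1],[-0.04,0,-0.1],[-0.1,0,-0.1],[-0.1,0,-0.1],[-0.1,0,-0.1],[-0.05,0,0],[0,0,0]],"dr":[[0,0,0],[0,0,0],[0,0,0],[0,0,0],[0,0,0],[0,0,0],[0,0,0],[0,0,0],[0,0,0],[0,0,0]],"claw":[0.9,0.9,0.9,0.9,0.9,0.9,0.9,0.9,0.9,0.9]}' | grep pos
python3 - <<'E'
from h import *
im,c=shot("wrist","w6"); go(.462,-.265,.012,91.8)
print(proj(c,[.505,.2344,.051],True))
for b in blobs(mask(im,(5,100,50),(22,200,150)),300):
    x,y=cen(b)
    X=plane(c,b.reshape(-1,2),.051,True)[:,:2]*1000; r=cv2.minAreaRect(X.astype(np.float32))
    if abs(r[0][0]-505)<50 and abs(r[0][1]-235)<60: print(r,(x,y))
cv2.imwrite("pics/w6c.png",cv2.resize(im[0:260,220:480,::-1],None,fx=2,fy=2))
E
```

```text
clock: 11.1
position: [0.5045, 0.235, 0.0175]
ee_rot: [2.212, 2.231, -0.0]
force: [-0.2, -1.1, -0.6]
width: 0.884
gripper_force: 0.0
position: [0.5058, 0.1157, 0.2139]
t 12.15 pos [0.5053 0.1177 0.2129] yaw 90.39 dr [ 0.001 -0.01  -0.205] slide [-1.2705 -0.1843  0.6697] w 0.901
[[319.26934993  82.78638057]]
((504.3258972167969, 235.1363067626953), (58.60898208618164, 41.65213394165039), 0.4038757383823395) (np.float64(318.62653920933246), np.float64(82.06367465975373))
```

View pics/w6c.png

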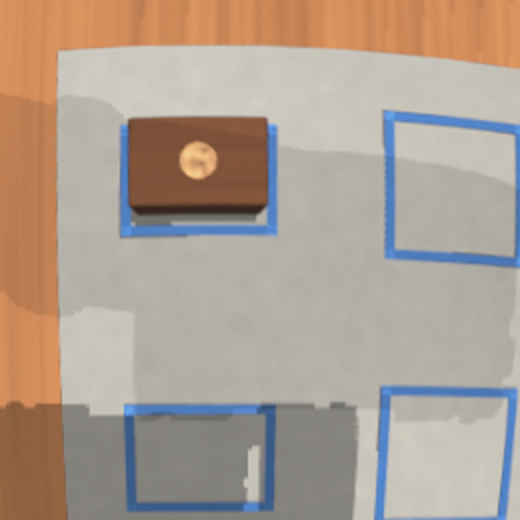

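The dark support sits square in the left oblong, measured within 1 mm of its centre. Now the pale one.

```bash
python3 -m pendant '{"slide":[[-0.1,-0.018,0],[-0.13,-0.018,0],[-0.13,-0.018,0],[-0.13,-0.018,0],[-0.13,-0.018,0],[-0.13,-0.018,0],[-0.13,-0.018,0],[-0.13,-0.018,0],[-0.13,-0.018,0],[-0.13,-0.02,0]],"dr":[[0,0,0],[0,0,0],[0,0,0],[0,0,0],[0,0,0],[0,0,0],[0,0,0],[0,0,0],[0,0,0],[0,0,-0.205]],"claw":[0.9,0.9,0.9,0.9,0.9,0.9,0.9,0.9,0.9,0.9]}'|grep pos
python3 -m pendant '{"slide":[[0,0,0.05],[0,0,0],[0,0,0]],"dr":[[0,0,0],[0,0,0],[0,0,0]],"claw":[0.9,0.9,0.9]}' | grep pos
python3 - <<'E'
from h import *
im,c=shot("wrist","w7"); go(.462,-.265,.012,91.8)
print(proj(c,[.462,-.265,.045],True))
g=im[130:280,200:440]; print(cv2.cvtColor(g,cv2.COLOR_RGB2HSV)[::15,::20,2])
cv2.imwrite("pics/w7c.png",cv2.resize(g[:,:,::-1],None,fx=2,fy=2))
E
```

```text
position: [0.4546, -0.263, 0.2114]
position: [0.4544, -0.2616, 0.1967]
t 13.5 pos [ 0.4548 -0.2617  0.1972] yaw 92.03 dr [-0.01  -0.007  0.034] slide [-0.0117  0.0235  0.6174] w 0.901
[[329.06477327 225.70116715]]
[[165 139 194 214 222 221 223 213 192 248 245 245]
 [166 139 132 214 220 204 203 185 191 246 245 245]
 [167 140 132 215 220 206 201 184 188 245 245 245]
 [166 142 133 144 220 205 199 180 188 236 245 245]
 [168 143 134 145 148 204 199 178 190 204 197 187]
 [170 145 137 144 147 173 243 240 165 124 138 185]
 [169 147 139 145 146 164 164 163 162 143 142 212]
 [236 151 139 144 144 208 206 202 198 137 137 218]
 [233 153 139 144 145 138 134 147 143 139 178 216]
 [229 154 141 144 145 143 144 146 149 149 221 218]]
```

View pics/w7c.png

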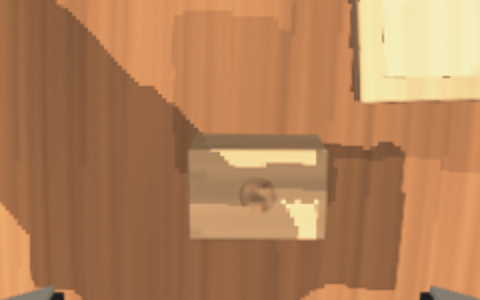

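In this crop the pale top face spans (190–327, 149–239), so its centre falls at full-image (329,227). I predicted (329,226), and it is square to the gripper.

```bash
python3 -m pendant '{"slide":[[-0.014,0.023,0.05],[0,0,0.1],[0,0,0.12],[0,0,0.12],[0,0,0.12],[0,0,0.07],[0,0,0.034],[0,0,0],[0,0,0],[0,0,0]],"dr":[[0,0,0],[0,0,0],[0,0,0],[0,0,0],[0,0,0],[0,0,0],[0,0,0],[0,0,0],[0,0,0],[0,0,0]],"claw":[0.9,0.9,0.9,0.9,0.9,0.9,0.9,0.9,0.5,0.5]}' 25 |grep pos
python3 -m pendant '{"slide":[[0,0,0],[0,0,0],[0,0,0],[0,0,-0.05],[0,0,-0.1],[0,0,-0.1],[0,0,-0.1],[0,0,-0.1],[0,0,0],[0,0,0]],"dr":[[0,0,0],[0,0,0],[0,0,0],[0,0,0],[0,0,0],[0,0,0],[0,0,0],[0,0,0],[0,0,0],[0,0,0]],"claw":[0.5,0.5,0.5,0.5,0.5,0.5,0.5,0.5,0.5,0.5]}'
python3 -c "
from h import *
go(.5055,.0942,.1485,90.43)"
```

```text
position: [0.4622, -0.2676, 0.0147]
clock: 15.5
position: [0.4615, -0.2673, 0.1494]
ee_rot: [2.183, 2.257, 0.002]
force: [-0.3, -1.0, -0.9]
width: 0.653
gripper_force: 25.0
t 15.5 pos [ 0.4615 -0.2673  0.1494] yaw 91.91 dr [0.014 0.001 0.215] slide [1.204  0.1559 0.003 ] w 0.653
```

```bash
python3 -m pendant '{"slide":[[0.1,0.016,0],[0.13,0.016,0],[0.13,0.016,0],[0.13,0.016,0],[0.13,0.016,0],[0.13,0.016,0],[0.13,0.016,0],[0.13,0.016,0],[0.13,0.016,0],[0.06,0.012,0]],"dr":[[0,0,0.215],[0,0,0],[0,0,0],[0,0,0],[0,0,0],[0,0,0],[0,0,0],[0,0,0],[0,0,0],[0,0,0]],"claw":[0.5,0.5,0.5,0.5,0.5,0.5,0.5,0.5,0.5,0.5]}'|grep pos
python3 -m pendant '{"slide":[[0,0,0.1],[0,0,0.12],[0,0,0.1],[0,0,0],[0,0,0]],"dr":[[0,0,0],[0,0,0],[0,0,0],[0,0,0],[0,0,0]],"claw":[0.5,0.5,0.5,0.5,0.5]}' | grep pos
python3 -c "
from h import *
go(.5055,.093,.019,90.43)"
```

```text
position: [0.5036, 0.097, 0.1473]
position: [0.5042, 0.092, 0.0525]
t 17.0 pos [0.5042 0.092  0.0525] yaw 90.34 dr [-0.013  0.009 -0.013] slide [0.0032 0.0043 0.1116] w 0.652
```

```bash
python3 -m pendant '{"slide":[[0.003,0.004,0.04],[0,0,0.04],[0,0,0.028],[0,0,0.003],[0,0,0],[0,0,0],[0,0,0],[0,0,0],[0,0,0],[0,0,0]],"dr":[[0,0,0],[0,0,0],[0,0,0],[0,0,0],[0,0,0],[0,0,0],[0,0,0],[0,0,0],[0,0,0],[0,0,0]],"claw":[0.5,0.5,0.5,0.5,0.5,0.5,0.65,0.72,0.8,0.9]}'
python3 -m pendant '{"slide":[[0,0,0],[0,0,-0.05],[0,0,-0.1],[0,0,-0.1],[0,0,-0.1],[-0.1,0,-0.1],[-0.1,0,-0.1],[-0.1,0,-0.1],[-0.05,0,0],[0,0,0]],"dr":[[0,0,0],[0,0,0],[0,0,0],[0,0,0],[0,0,0],[0,0,0],[0,0,0],[0,0,0],[0,0,0],[0,0,0]],"claw":[0.9,0.9,0.9,0.9,0.9,0.9,0.9,0.9,0.9,0.9]}' | grep pos
python3 - <<'E'
from h import *
im,c=shot("wrist","w8"); go(.543,-.1275,.12,95)
print(proj(c,[[.505,.2344,.051],[.506,.0944,.051]],True))
g=im[0:260,200:500]
cv2.imwrite("pics/w8c.png",cv2.resize(g[:,:,::-1],None,fx=2,fy=2))
E
```

```text
clock: 18.0
position: [0.5059, 0.094, 0.0192]
ee_rot: [2.213, 2.23, 0.0]
force: [0.4, 0.2, -0.2]
width: 0.84
gripper_force: 0.0
position: [0.5067, -0.0138, 0.2161]
t 19.05 pos [ 0.5064 -0.0119  0.2151] yaw 90.28 dr [ 0.008 -0.007 -0.687] slide [-0.3944  0.088   0.3169] w 0.901
[[318.30970322 -48.87055151]
 [318.94786247  94.80009838]]
```

View pics/w8c.png

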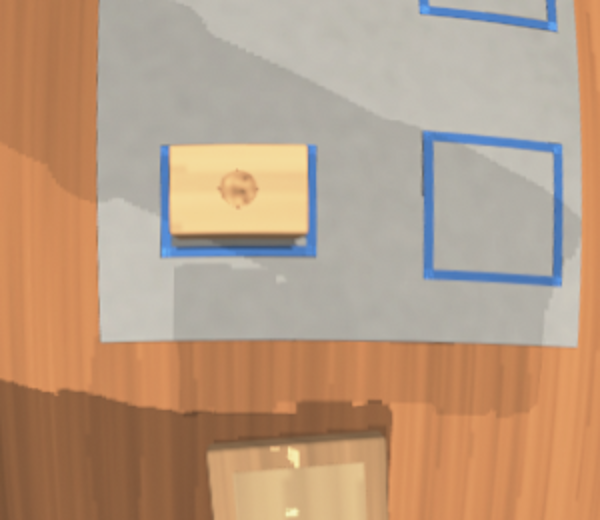

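The pale support's top centre is at (319,94.5), against a target projection of (319,94.8), so it is centred and square. Next is the drawer front.

```bash
python3 -m pendant '{"slide":[[-0.1,0.022,0],[-0.1,0.022,0],[-0.1,0.022,0],[-0.094,0.022,0],[0,0,0.1],[0,0,0.05],[0,0,0],[0,0,0]],"dr":[[0,0,0],[0,0,0],[0,0,0],[0,0,0],[0,0,-0.343],[0,0,-0.343],[0,0,0],[0,0,0]],"claw":[0.6,0.6,0.6,0.6,0.6,0.6,0.6,0.6]}'|grep pos
python3 - <<'E'
from h import *
im,c=shot("wrist","w9"); go(.543,-.1275,.022,95)
print(proj(c,[[.543,-.1275,.05],[.543,-.1275,.018]],True))
for z,lo,hi in((.05,(5,100,30),(20,220,150)),(.018,(17,30,120),(35,110,255))):
  for b in blobs(mask(im,lo,hi),400):
    X=plane(c,b.reshape(-1,2),z,True)[:,:2]*1000; r=cv2.minAreaRect(X.astype(np.float32))
    if abs(r[0][0]-543)<80 and abs(r[0][1]+127)<80: print(z,r,cen(b))
cv2.imwrite("pics/w9c.png",cv2.resize(im[100:360,180:460,::-1],None,fx=2,fy=2))
E
```

```text
position: [0.5337, -0.1282, 0.1691]
t 19.9 pos [ 0.5342 -0.1284  0.1697] yaw 95.13 dr [0.001 0.    0.018] slide [4.000e-04 2.950e-02 4.922e-01] w 0.599
[[332.22517012 230.88170466]
 [331.13793772 221.69334966]]
0.05 ((592.7738037109375, -130.8005828857422), (19.080659866333008, 61.27409362792969), 4.814433574676514) [395.84230056 232.27107813]
0.05 ((543.4163208007812, -122.56040954589844), (14.360878944396973, 51.95960998535156), 5.210079193115234) [333.29166667 223.82053571]
0.05 ((490.8343811035156, -146.45809936523438), (26.90936279296875, 109.07633972167969), 4.314866065979004) [265.12322557 243.89877369]
0.018 ((619.6605224609375, -190.25779724121094), (29.943317413330078, 53.05173110961914), 76.64031982421875) [409.61967769 293.66955047]
0.018 ((543.3590087890625, -118.78669738769531), (88.49837493896484, 186.60845947265625), 5.100884914398193) [333.1104636  198.41158383]
```

View pics/w9c.png

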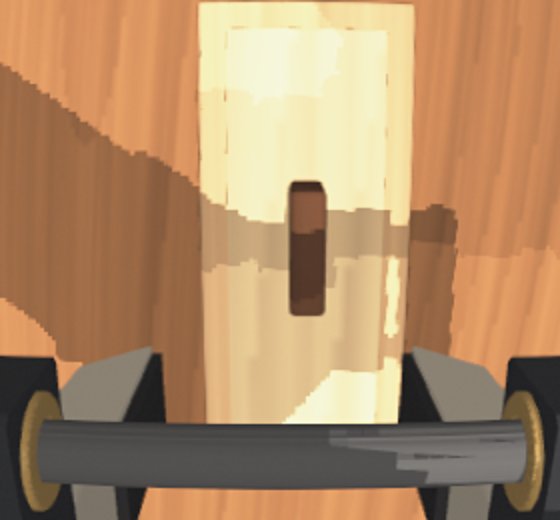

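The pull is upright at crop (289–326, 181–316), about 3–4 mm further from the robot's right than predicted (y ≈ -0.124), with yaw 5.1°.

```bash
python3 -m pendant '{"slide":[[0.012,0.0315,0.05],[0,0,0.1],[0,0,0.12],[0,0,0.12],[0,0,0.07],[0,0,0.03],[0,0,0],[0,0,0],[0,0,0],[0,0,0]],"dr":[[0,0,0],[0,0,0],[0,0,0],[0,0,0],[0,0,0],[0,0,0],[0,0,0],[0,0,0],[0,0,0],[0,0,0]],"claw":[0.6,0.6,0.6,0.6,0.6,0.6,0.6,0,0,0]}' 45
python3 -m pendant '{"slide":[[0,0,0],[0,0,0],[0,0,0],[0,0,0],[0,0,0],[0,0,-0.05],[0,0,-0.1],[0,0,-0.1],[0,0,-0.1],[0,0,-0.1]],"dr":[[0,0,0],[0,0,0],[0,0,0],[0,0,0],[0,0,0],[0,0,0],[0,0,0],[0,0,0],[0,0,0],[0,0,0]],"claw":[0,0,0,0,0,0,0,0,0,0]}'
python3 -c "
from h import *
go(.5055,.1645,.16,90.43)"
```

```text
clock: 20.9
position: [0.5437, -0.1246, 0.0232]
ee_rot: [2.118, 2.318, 0.002]
force: [-0.1, 0.6, -0.2]
width: 0.386
gripper_force: 0.0
clock: 21.9
position: [0.5423, -0.1248, 0.1589]
ee_rot: [-2.12, -2.318, 0.001]
force: [0.0, -0.4, -2.5]
width: 0.15
gripper_force: 45.0
t 21.9 pos [ 0.5423 -0.1248  0.1589] yaw 95.1 dr [-0.006  0.001  0.679] slide [ 0.9653 -0.1153 -0.0038] w 0.15
```

```bash
python3 -m pendant '{"slide":[[0,0,-0.02],[0,0,0],[0.1,-0.014,0],[0.13,-0.014,0],[0.13,-0.014,0],[0.13,-0.014,0],[0.13,-0.014,0],[0.13,-0.014,0],[0.13,-0.014,0],[0.08,-0.014,0]],"dr":[[0,0,0.34],[0,0,0.34],[0,0,0],[0,0,0],[0,0,0],[0,0,0],[0,0,0],[0,0,0],[0,0,0],[0,0,0]],"claw":[0,0,0,0,0,0,0,0,0,0]}'|grep pos
python3 -m pendant '{"slide":[[0,0,0],[0,0,0],[0,0,0]],"dr":[[0,0,0],[0,0,0],[0,0,0]],"claw":[0,0,0]}' | grep pos
python3 - <<'E'
from h import *
go(.5055,.1643,.074,90.43)
im,c=shot("wrist","w10"); T=arm.observe()["position"]
z=T[2]-.023+.018
m=mask(im,(17,30,110),(35,110,255))
for b in blobs(m,400):
    X=plane(c,b.reshape(-1,2),z,True)[:,:2]*1000; r=cv2.minAreaRect(X.astype(np.float32)); print(r,X.min(0),X.max(0),T)
cv2.imwrite("pics/w10c.png",im[:,:,::-1])
E
```

```text
position: [0.506, 0.1664, 0.1635]
position: [0.5071, 0.1618, 0.1636]
t 23.2 pos [0.5071 0.1618 0.1636] yaw 90.37 dr [ 0.002  0.003 -0.009] slide [ 0.0084 -0.0051  0.2985] w 0.148
((383.1397705078125, 26.605323791503906), (402.0108947753906, 117.5855712890625), 12.18353271484375) [199.06950106 -73.28420439] [592.02573537  83.31116979] [0.50718109 0.16168561 0.16353285]
((685.8212890625, 156.45230102539062), (12.961258888244629, 76.03193664550781), 72.37556457519531) [649.70075744 139.96642538] [720.47217076 170.48617297] [0.50718109 0.16168561 0.16353285]
((329.3487854003906, 154.23599243164062), (79.78870391845703, 13.172067642211914), 18.117984771728516) [292.74137952 137.3144248 ] [367.39238417 168.71913781] [0.50718109 0.16168561 0.16353285]
((507.10986328125, 205.4167938232422), (87.91120910644531, 110.37725830078125), 0.04361586272716522) [463.14864748 150.21692847] [551.07811115 260.62098766] [0.50718109 0.16168561 0.16353285]
```

View pics/w10c.png

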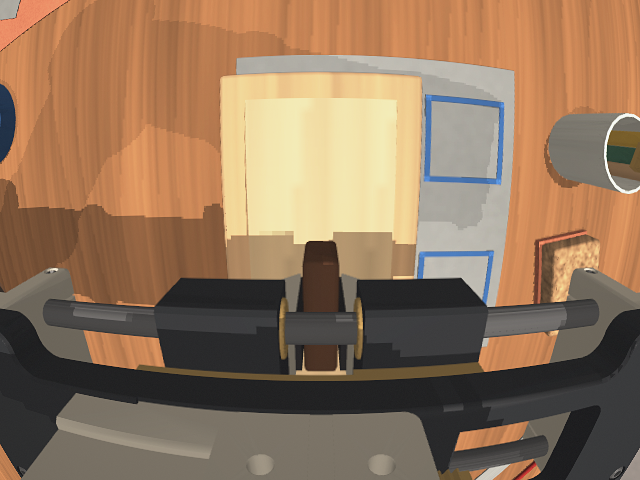

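The drawer front hangs level: its far edge is at row 75, its yaw is about 0° and its centre is about 1 mm behind the TCP in y. Lowering onto the supports.

```bash
python3 -m pendant '{"slide":[[0.012,-0.005,0.05],[0,0,0.1],[0,0,0.08],[0,0,0.03],[0,0,0.02],[0,0,0.01],[0,0,0],[0,0,0],[0,0,0]],"dr":[[0,0,-0.045],[0,0,0],[0,0,0],[0,0,0],[0,0,0],[0,0,0],[0,0,0],[0,0,0],[0,0,0]],"claw":[0,0,0,0,0,0,0,0,0]}'
python3 -c "
from h import *
go(.5055,.1653,.074,90.7)"
```

```text
clock: 24.15
position: [0.5059, 0.1669, 0.0768]
ee_rot: [2.206, 2.236, 0.002]
force: [0.1, 0.5, -2.4]
width: 0.149
gripper_force: 45.0
t 24.15 pos [0.5059 0.1669 0.0768] yaw 90.78 dr [ 0.009 -0.005  0.012] slide [-0.0054 -0.0014  0.0093] w 0.149
```

```bash
python3 -m pendant '{"slide":[[-0.004,0,0.004],[0,0,0.004],[0,0,0.002],[0,0,0],[0,0,0]],"dr":[[0,0,0],[0,0,0],[0,0,0],[0,0,0],[0,0,0]],"claw":[0,0,0,0,0]}'
python3 -c "
from h import *
go(.5055,.1653,.074,90.7)"
```

```text
clock: 24.65
position: [0.5055, 0.1655, 0.0733]
ee_rot: [-2.206, -2.236, -0.0]
force: [-1.5, 0.3, 3.9]
width: 0.146
gripper_force: 45.0
t 24.65 pos [0.5055 0.1655 0.0733] yaw 90.77 dr [-0.    -0.002  0.01 ] slide [-0.0007  0.     -0.0023] w 0.146
```

Contact: the force went from -2.4 to +3.9 N. Releasing.

```bash
python3 -m pendant '{"slide":[[0,0,0],[0,0,0],[0,0,0],[0,0,0],[0,0,-0.03],[0,0,-0.1],[0,0,-0.1],[0,0,-0.1],[0,0,-0.1],[0,0,-0.1]],"dr":[[0,0,0],[0,0,0],[0,0,0],[0,0,0],[0,0,0],[0,0,0],[0,0,0],[0,0,0],[0,0,0],[0,0,0]],"claw":[0.2,0.3,0.4,0.5,0.5,0.5,0.5,0.5,0.5,0.5]}'|grep -v force
python3 -m pendant '{"slide":[[-0.1,0,-0.05],[-0.14,0,0],[-0.14,0,0],[-0.1,0,0],[0,0,0],[0,0,0]],"dr":[[0,0,0],[0,0,0],[0,0,0],[0,0,0],[0,0,0],[0,0,0]],"claw":[1,1,1,1,1,1]}'|grep pos
python3 - <<'E'
from h import *
im,c=shot("wrist","w11"); go(.582,-.3815,.2,180)
print(proj(c,[[.5055,.1645,.101],[.5055,.2645,.069],[.5055,.0645,.069]],True))
for b in blobs(mask(im,(17,30,110),(35,110,255)),2000):
    X=plane(c,b.reshape(-1,2),.069,True)[:,:2]*1000; print(cv2.minAreaRect(X.astype(np.float32)))
E
```

```text
clock: 25.65
position: [0.5054, 0.1652, 0.234]
ee_rot: [2.207, 2.236, 0.0]
width: 0.504
position: [0.5074, 0.0209, 0.2476]
t 26.3 pos [0.5075 0.0221 0.2474] yaw 90.77 dr [ 5.0000e-03 -4.0000e-03 -1.2978e+01] slide [-0.2485 -1.3452  0.158 ] w 0.984
[[319.45778212  50.49334655]
 [320.79001589 -38.31343912]
 [318.34660707 167.91419824]]
((252.51229858398438, -333.68463134765625), (828.6898803710938, 242.42254638671875), 12.47677993774414)
((506.5202941894531, 145.205078125), (89.05438232421875, 157.40054321289062), 0.5594958662986755)
```

View pics/w11.png

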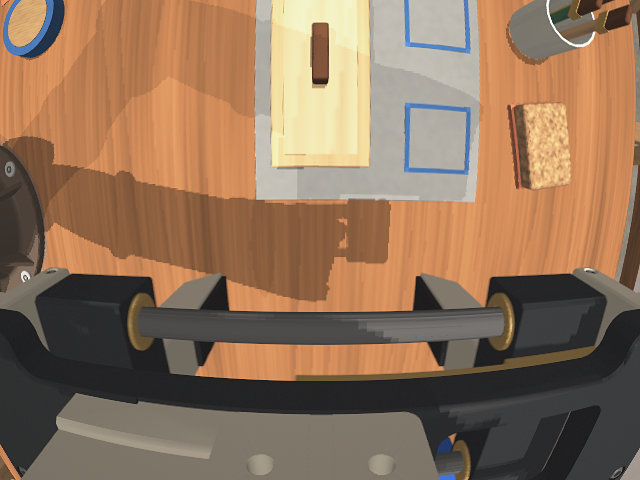

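The drawer front lies across both supports, near edge at row 167 (predicted 168), pull at (320,53), in line with the board. Next I turn to az 180° and go for the tin.

```bash
python3 -m pendant '{"slide":[[0,0,0],[0,0,0],[0,0,0],[0,0,0],[0,0,0],[0,0,0],[0,0,0],[0,0,0],[0,0,0],[0,0,0]],"dr":[[0,0,-1],[0,0,-1],[0,0,-1],[0,0,-1],[0,0,-1],[0,0,-1],[0,0,-1],[0,0,-1],[0,0,-1],[0,0,-1]],"claw":[1,1,1,1,1,1,1,1,1,1]}'|grep pos
python3 -m pendant '{"slide":[[0,0,0],[0,0,0],[0,0,0],[0,0,0],[-0.024,-0.1,0],[-0.024,-0.14,0],[-0.024,-0.14,0],[-0.024,-0.14,0],[-0.024,-0.14,0],[-0.024,-0.14,0]],"dr":[[0,0,-1],[0,0,-1],[0,0,-0.98],[0,0,0],[0,0,0],[0,0,0],[0,0,0],[0,0,0],[0,0,0],[0,0,0]],"claw":[1,1,1,1,1,1,1,1,1,1]}'|grep pos
python3 -c "
from h import *
go(.582,-.3815,.2,180)"
```

```text
position: [0.5074, 0.0232, 0.2471]
position: [0.5514, -0.2189, 0.247]
t 28.3 pos [ 0.5514 -0.2189  0.247 ] yaw 179.91 dr [ 0.002 -0.001 -0.014] slide [-0.102  -0.5419  0.1567] w 0.999
```

```bash
python3 -m pendant '{"slide":[[-0.026,-0.136,0.04],[-0.026,-0.136,0.04],[-0.026,-0.136,0.04],[-0.024,-0.134,0.036],[0,0,0],[0,0,0]],"dr":[[0,0,0],[0,0,0],[0,0,0],[0,0,0],[0,0,0],[0,0,0]],"claw":[1,1,1,1,0.9,0.9]}'|grep pos
python3 - <<'E'
from h import *
im,c=shot("wrist","w12"); go(.582,-.3815,.028,180); print(proj(c,[.582,-.3815,.07],True),proj(c,[.453,-.376,.08],True))
for n,z,lo,hi in(("tin",.07,(0,140,80),(8,255,255)),("jar",.08,(0,0,150),(180,55,255))):
  for b in blobs(mask(im,lo,hi),800):
    X=plane(c,b.reshape(-1,2),z,True)[:,:2]*1000; e=cv2.minEnclosingCircle(X.astype(np.float32))
    if e[1]<60: print(n,np.round(e[0],1),round(e[1],1),cen(b))
E
```

```text
position: [0.5813, -0.3811, 0.1993]
t 28.95 pos [ 0.5819 -0.3799  0.1998] yaw 179.94 dr [ 0.007 -0.006 -0.008] slide [-3.000e-04 -5.300e-03  5.726e-01] w 0.906
[[321.54842754 229.39171115]] [[328.503031    62.38226883]]
tin [ 581.4 -383.6] 21.9 [318.87448421 228.18133393]
jar [ 452.5 -377.5] 26.8 [326.45696007  62.27999118]
```

View pics/w12.png

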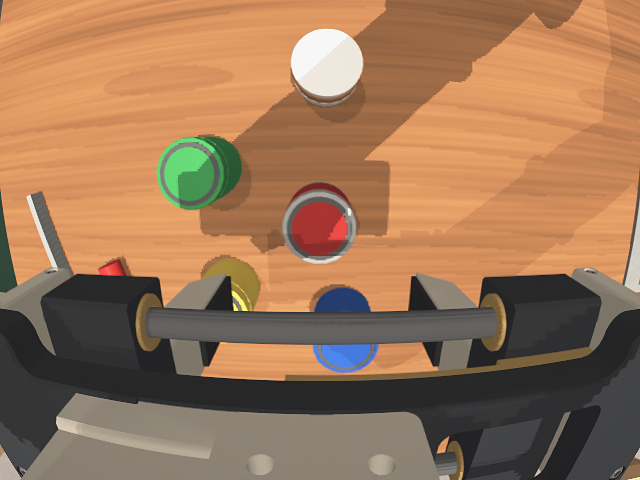

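Tin lid centre is (319,228), at world (0.5815, -0.383), and the jar cap is at (326,62), world (0.4525, -0.377). The fingers will come down clear of the neighbours.

```bash
python3 -m pendant '{"slide":[[0.001,-0.009,0.05],[0,0,0.1],[0,0,0.12],[0,0,0.12],[0,0,0.1],[0,0,0.05],[0,0,0.03],[0,0,0],[0,0,0],[0,0,0]],"dr":[[0,0,0],[0,0,0],[0,0,0],[0,0,0],[0,0,0],[0,0,0],[0,0,0],[0,0,0],[0,0,0],[0,0,0]],"claw":[0.87,0.87,0.87,0.87,0.87,0.87,0.87,0.87,0.5,0.5]}' 35
python3 -m pendant '{"slide":[[0,0,0],[0,0,0],[0,0,0],[0,0,-0.05],[0,0,-0.1],[0,0,-0.1],[0,0,-0.1],[0,0,-0.1],[0,0,0],[0,0,0]],"dr":[[0,0,0],[0,0,0],[0,0,0],[0,0,0],[0,0,0],[0,0,0],[0,0,0],[0,0,0],[0,0,0],[0,0,0]],"claw":[0.5,0.5,0.5,0.5,0.5,0.5,0.5,0.5,0.5,0.5]}'
python3 -c "
from h import *
go(.635,.2354,.25,180.4)"
```

```text
clock: 29.95
position: [0.5819, -0.3844, 0.0309]
ee_rot: [-0.0, 3.139, -0.002]
force: [-0.2, -0.0, 0.1]
width: 0.746
gripper_force: 0.0
clock: 30.95
position: [0.5811, -0.3839, 0.1652]
ee_rot: [-0.0, 3.14, -0.001]
force: [-0.2, 0.3, -3.4]
width: 0.647
gripper_force: 35.0
t 30.95 pos [ 0.5811 -0.3839  0.1652] yaw -179.99 dr [-0.003  0.01  -0.057] slide [-0.1941  2.0629 -0.2826] w 0.647
```

```bash
python3 -m pendant '{"slide":[[-0.01,0.05,-0.08],[-0.012,0.1,-0.08],[-0.012,0.13,-0.06],[-0.012,0.13,0],[-0.012,0.13,0],[-0.012,0.13,0],[-0.012,0.13,0],[-0.012,0.13,0],[-0.012,0.13,0],[-0.012,0.13,0]],"dr":[[0,0,-0.05],[0,0,0],[0,0,0],[0,0,0],[0,0,0],[0,0,0],[0,0,0],[0,0,0],[0,0,0],[0,0,0]],"claw":[0.5,0.5,0.5,0.5,0.5,0.5,0.5,0.5,0.5,0.5]}'|grep pos
python3 -m pendant '{"slide":[[-0.012,0.13,0],[-0.012,0.13,0],[-0.012,0.13,0],[-0.012,0.13,0],[-0.012,0.13,0],[-0.012,0.13,0],[-0.005,0.07,0],[0,0,0],[0,0,0]],"dr":[[0,0,0],[0,0,0],[0,0,0],[0,0,0],[0,0,0],[0,0,0],[0,0,0],[0,0,0],[0,0,0]],"claw":[0.5,0.5,0.5,0.5,0.5,0.5,0.5,0.5,0.5]}'|grep pos
python3 -c "
from h import *
go(.635,.2354,.038,180.4); shot('wrist','w13')"
```

```text
position: [0.6132, -0.0247, 0.2289]
position: [0.6352, 0.228, 0.2291]
t 32.85 pos [0.6352 0.228  0.2291] yaw -179.63 dr [-0.014 -0.015 -0.004] slide [4.000e-04 2.460e-02 6.371e-01] w 0.645
```

View pics/w13.png

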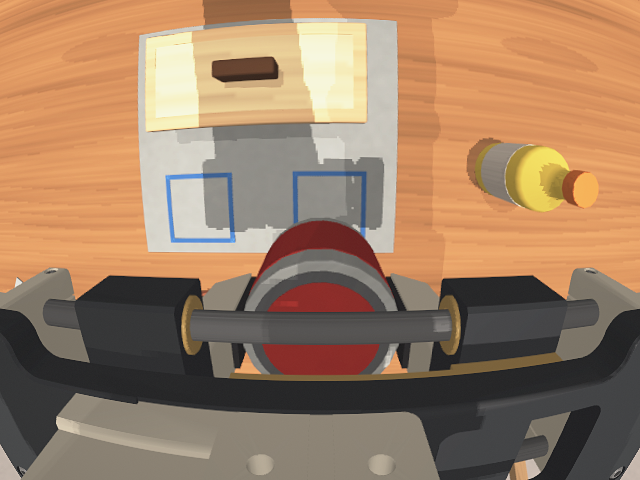

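The tin hangs upright over the left square at (330,205), and the drawer front is aligned with the board. Descending.

```bash
python3 -m pendant '{"slide":[[0,0.0245,0.05],[0,0,0.12],[0,0,0.12],[0,0,0.12],[0,0,0.1],[0,0,0.06],[0,0,0.04],[0,0,0.01],[0,0,0],[0,0,0]],"dr":[[0,0,0],[0,0,0],[0,0,0],[0,0,0],[0,0,0],[0,0,0],[0,0,0],[0,0,0],[0,0,0],[0,0,0]],"claw":[0.5,0.5,0.5,0.5,0.5,0.5,0.5,0.5,0.5,0.5]}'
python3 -c "
from h import *
go(.635,.2354,.0365,180.4)"
```

```text
clock: 33.9
position: [0.6366, 0.2359, 0.0454]
ee_rot: [-0.009, 3.14, 0.001]
force: [0.1, 0.4, -2.4]
width: 0.649
gripper_force: 35.0
t 33.9 pos [0.6366 0.2359 0.0454] yaw -179.66 dr [ 0.005  0.014 -0.008] slide [ 0.0052 -0.0018  0.0298] w 0.649
```

```bash
python3 -m pendant '{"slide":[[0.004,-0.001,0.015],[0,0,0.01],[0,0,0.003],[0,0,0],[0,0,0]],"dr":[[0,0,0],[0,0,0],[0,0,0],[0,0,0],[0,0,0]],"claw":[0.5,0.5,0.5,0.5,0.5]}'
```

```text
clock: 34.4
position: [0.6346, 0.2358, 0.0366]
ee_rot: [-0.01, 3.141, 0.001]
force: [-3.1, -0.4, 6.2]
width: 0.649
gripper_force: 35.0
```

Contact at 6 N. Release, retreat upwards, then go for the jar.

```bash
python3 -m pendant '{"slide":[[0,0,-0.002],[0,0,0],[0,0,0],[0,0,0],[0,0,0],[0,0,-0.03],[0,0,-0.1],[0,0,-0.12],[0,0,-0.12],[0,0,-0.12]],"dr":[[0,0,0],[0,0,0],[0,0,0],[0,0,0],[0,0,0],[0,0,0],[0,0,0],[0,0,0],[0,0,0],[0,0,0]],"claw":[0.65,0.7,0.75,0.85,0.9,0.9,0.9,0.9,0.9,0.9]}'
python3 -m pendant '{"slide":[[-0.08,0,-0.12],[-0.1,0,0],[0,0,0],[0,0,0]],"dr":[[0,0,0],[0,0,0],[0,0,0],[0,0,0]],"claw":[0.9,0.9,0.9,0.9]}'|grep pos
python3 - <<'E'
from h import *
im,c=shot("wrist","w14"); go(.4525,-.377,.2,180)
print(proj(c,[.635,.2354,.076],True))
for b in blobs(mask(im,(0,140,80),(8,255,255)),800):
    X=plane(c,b.reshape(-1,2),.076,True)[:,:2]*1000; e=cv2.minEnclosingCircle(X.astype(np.float32)); print(e,cen(b))
E
```

```text
clock: 35.4
position: [0.6345, 0.2354, 0.1857]
ee_rot: [-0.009, 3.141, 0.0]
force: [-0.1, 0.4, 0.4]
width: 0.897
gripper_force: 0.0
position: [0.6885, 0.2354, 0.2195]
t 35.85 pos [0.6879 0.2357 0.2192] yaw -179.66 dr [-0.002 -0.009  0.05 ] slide [ 0.7845 -2.0425  0.0642] w 0.9
[[322.37592617 159.66475348]]
((633.5433959960938, 234.55471801757812), 21.89577865600586) [321.46225136 157.88185654]
```

The tin measures at (0.6335, 0.2346), within 1.5 mm of its mark. On to the jar.

```bash
python3 -m pendant '{"slide":[[0.03,-0.08,0],[0.047,-0.12,0],[0.047,-0.12,0],[0.047,-0.12,0],[0.047,-0.12,0],[0.047,-0.12,0],[0.047,-0.12,0],[0.047,-0.12,0],[0.047,-0.12,0],[0.047,-0.12,0]],"dr":[[0,0,0],[0,0,0],[0,0,0],[0,0,0],[0,0,0],[0,0,0],[0,0,0],[0,0,0],[0,0,0],[0,0,0]],"claw":[0.9,0.9,0.9,0.9,0.9,0.9,0.9,0.9,0.9,0.9]}'|grep pos
python3 -m pendant '{"slide":[[0.047,-0.12,0],[0.047,-0.12,0],[0.047,-0.12,0],[0.047,-0.12,0],[0.047,-0.12,0],[0.047,-0.12,0],[0.04,-0.12,0.03],[0.01,-0.045,0.03],[0,0,0],[0,0,0]],"dr":[[0,0,0],[0,0,0],[0,0,0],[0,0,0],[0,0,0],[0,0,0],[0,0,0],[0,0,0.05],[0,0,0],[0,0,0]],"claw":[0.9,0.9,0.9,0.9,0.9,0.9,0.9,0.9,0.9,0.9]}'|grep pos
cat > jar.py <<'E'
from h import *
im,c=shot("wrist","w15"); go(.4525,-.377,.026,180)
for b in blobs(mask(im,(0,0,130),(180,55,255)),800):
    X=plane(c,b.reshape(-1,2),.08,True)[:,:2]*1000; e=cv2.minEnclosingCircle(X.astype(np.float32))
    if e[1]<60: print(e,cen(b))
E
python3 jar.py
```

```text
position: [0.553, -0.1134, 0.2194]
position: [0.4567, -0.3777, 0.2012]
t 37.9 pos [ 0.4573 -0.3774  0.2015] yaw -179.9 dr [0.011 0.    0.015] slide [0.016  0.0013 0.585 ] w 0.9
((509.28704833984375, -271.8262939453125), 32.977142333984375) [443.92216495 293.41391753]
((509.1541442871094, -485.13751220703125), 33.265438079833984) [196.73807072 293.41984209]
((451.0723876953125, -377.5276794433594), 27.096315383911133) [322.07387032 223.28015235]
```

```bash
python3 -m pendant '{"slide":[[0.0185,0,0.05],[0,0,0.1],[0,0,0.12],[0,0,0.12],[0,0,0.1],[0,0,0.05],[0,0,0.038],[0,0,0],[0,0,0],[0,0,0]],"dr":[[0,0,0],[0,0,0],[0,0,0],[0,0,0],[0,0,0],[0,0,0],[0,0,0],[0,0,0],[0,0,0],[0,0,0]],"claw":[0.85,0.85,0.85,0.85,0.85,0.85,0.85,0.85,0.45,0.45]}' 35
python3 -m pendant '{"slide":[[0,0,0],[0,0,0],[0,0,0],[0,0,-0.05],[0,0,-0.1],[0,0,-0.12],[0,0,-0.12],[0,0,-0.12],[0,0,-0.12],[0,0,0]],"dr":[[0,0,0],[0,0,0],[0,0,0],[0,0,0],[0,0,0],[0,0,0],[0,0,0],[0,0,0],[0,0,0],[0,0,0]],"claw":[0.45,0.45,0.45,0.45,0.45,0.45,0.45,0.45,0.45,0.45]}'
python3 -c "
from h import *
go(.636,.0954,.22,180.4)"
```

```text
clock: 38.9
position: [0.4521, -0.3796, 0.0294]
ee_rot: [-0.001, 3.14, -0.002]
force: [-0.1, 0.2, 1.3]
width: 0.721
gripper_force: 0.0
clock: 39.9
position: [0.4526, -0.3815, 0.2229]
ee_rot: [0.001, 3.135, -0.008]
force: [-0.4, -1.7, -2.1]
width: 0.606
gripper_force: 35.0
t 39.9 pos [ 0.4526 -0.3815  0.2229] yaw 179.96 dr [-0.041  0.057 -0.064] slide [-0.6225  1.5853  0.0097] w 0.606
```

```bash
python3 -m pendant '{"slide":[[-0.04,0.08,0],[-0.048,0.12,0],[-0.048,0.12,0],[-0.048,0.12,0],[-0.048,0.12,0],[-0.048,0.12,0],[-0.048,0.12,0],[-0.048,0.12,0],[-0.048,0.12,0],[-0.048,0.12,0]],"dr":[[0,0,-0.05],[0,0,0],[0,0,0],[0,0,0],[0,0,0],[0,0,0],[0,0,0],[0,0,0],[0,0,0],[0,0,0]],"claw":[0.45,0.45,0.45,0.45,0.45,0.45,0.45,0.45,0.45,0.45]}'|grep pos
python3 -m pendant '{"slide":[[-0.048,0.12,0],[-0.048,0.12,0],[-0.048,0.11,0],[-0.01,0.06,0],[0,0,0],[0,0,0],[0,0,0]],"dr":[[0,0,0],[0,0,0],[0,0,0],[0,0,0],[0,0,0],[0,0,0],[0,0,0]],"claw":[0.45,0.45,0.45,0.45,0.45,0.45,0.45]}'
python3 -c "
from h import *
go(.6363,.0954,.05,180.4)"
```

```text
position: [0.5908, -0.0289, 0.2172]
clock: 41.6
position: [0.6359, 0.091, 0.2174]
ee_rot: [0.006, -3.141, 0.001]
force: [-0.2, 0.2, -1.4]
width: 0.603
gripper_force: 35.0
t 41.6 pos [0.6359 0.091  0.2174] yaw -179.78 dr [-0.007 -0.001 -0.027] slide [-0.0014  0.0147  0.5579] w 0.603
```

```bash
python3 -m pendant '{"slide":[[0,0.0145,0.05],[0,0,0.12],[0,0,0.12],[0,0,0.12],[0,0,0.08],[0,0,0.05],[0,0,0.02],[0,0,0],[0,0,0]],"dr":[[0,0,0],[0,0,0],[0,0,0],[0,0,0],[0,0,0],[0,0,0],[0,0,0],[0,0,0],[0,0,0]],"claw":[0.45,0.45,0.45,0.45,0.45,0.45,0.45,0.45,0.45]}'
python3 -c "
from h import *
go(.6363,.0954,.036,180.4)"
```

```text
clock: 42.5
position: [0.6372, 0.0973, 0.0502]
ee_rot: [-0.009, 3.14, 0.0]
force: [0.5, -1.1, -1.3]
width: 0.602
gripper_force: 35.0
t 42.5 pos [0.6372 0.0973 0.0502] yaw -179.66 dr [ 0.002  0.015 -0.008] slide [ 0.0029 -0.0062  0.0475] w 0.602
```

```bash
python3 -m pendant '{"slide":[[0.002,-0.005,0.02],[0,0,0.015],[0,0,0.008],[0,0,0.002],[0,0,0],[0,0,0]],"dr":[[0,0,0],[0,0,0],[0,0,0],[0,0,0],[0,0,0],[0,0,0]],"claw":[0.45,0.45,0.45,0.45,0.45,0.45]}'
```

```text
clock: 43.1
position: [0.6358, 0.096, 0.0357]
ee_rot: [-0.01, 3.141, 0.0]
force: [-0.4, -0.3, -1.0]
width: 0.603
gripper_force: 35.0
```

```bash
python3 -m pendant '{"slide":[[0,-0.001,0.003],[0,0,0.003],[0,0,0],[0,0,0]],"dr":[[0,0,0],[0,0,0],[0,0,0],[0,0,0]],"claw":[0.45,0.45,0.45,0.45]}'
```

```text
clock: 43.5
position: [0.636, 0.0957, 0.035]
ee_rot: [-0.01, 3.141, 0.001]
force: [-2.8, 0.6, 9.5]
width: 0.603
gripper_force: 35.0
```

```bash
python3 -m pendant '{"slide":[[0,0,-0.003],[0,0,0],[0,0,0],[0,0,0],[0,0,0],[0,0,-0.03],[0,0,-0.1],[0,0,-0.12],[0,0,-0.12],[0,0,-0.12]],"dr":[[0,0,0],[0,0,0],[0,0,0],[0,0,0],[0,0,0],[0,0,0],[0,0,0],[0,0,0],[0,0,0],[0,0,0]],"claw":[0.62,0.68,0.75,0.82,0.85,0.85,0.85,0.85,0.85,0.85]}' | grep -v clock
python3 -m pendant '{"slide":[[-0.08,0.05,-0.12],[-0.1,0.08,-0.12],[-0.1,0.08,-0.08],[-0.05,0,0],[0,0,0],[0,0,0]],"dr":[[0,0,0],[0,0,0],[0,0,0],[0,0,0],[0,0,0],[0,0,0]],"claw":[0.9,0.9,0.9,0.9,0.9,0.9]}'|grep pos
python3 - <<'E'
from h import *
im,c=shot("wrist","w16"); shot("side","s16")
print(proj(c,[[.636,.0954,.086],[.635,.2354,.076]],True))
for n,z,lo,hi in(("tin",.076,(0,140,80),(8,255,255)),("jar",.086,(0,0,150),(180,55,255)),("front",.069,(17,30,110),(35,110,255))):
  for b in blobs(mask(im,lo,hi),800):
    X=plane(c,b.reshape(-1,2),z,True)[:,:2]*1000
    if n=="front": r=cv2.minAreaRect(X.astype(np.float32)); print(n,r)
    else:
      e=cv2.minEnclosingCircle(X.astype(np.float32))
      if e[1]<40: print(n,e,cen(b))
E
```

```text
position: [0.6356, 0.0954, 0.1838]
ee_rot: [-0.009, 3.141, -0.0]
force: [1.4, 0.8, 0.4]
width: 0.851
gripper_force: 0.0
position: [0.7323, 0.157, 0.2756]
[[256.09583091 112.35541404]
 [404.090041   113.62479839]]
tin ((633.5764770507812, 234.4786376953125), 22.023380279541016) [402.881177   112.39521563]
jar ((761.304443359375, 240.3096466064453), 33.7708740234375) [399.49883199 231.38167116]
jar ((635.7133178710938, 94.67061614990234), 26.925119400024414) [255.61932488 112.08005822]
front ((1119.846923828125, -115.3558349609375), (265.2552795410156, 912.7654418945312), 11.751428604125977)
front ((908.0516357421875, 258.5526428222656), (43.3250846862793, 153.6299591064453), 0.7727484107017517)
front ((913.4605102539062, 68.24372863769531), (182.03028869628906, 51.89899826049805), 89.81523895263672)
front ((827.7284545898438, 19.87563705444336), (31.82530403137207, 85.53028869628906), 41.033103942871094)
front ((825.785888671875, 291.4161682128906), (87.01911926269531, 31.85390281677246), 49.48535919189453)
front ((837.583984375, 552.8258666992188), (148.41880798339844, 111.80320739746094), 31.626768112182617)
front ((843.8443603515625, -244.02520751953125), (122.76644897460938, 148.82528686523438), 61.566162109375)
front ((531.9435424804688, 171.52578735351562), (37.17300796508789, 187.2569122314453), 1.3961353302001953)
```

View pics/w16.png

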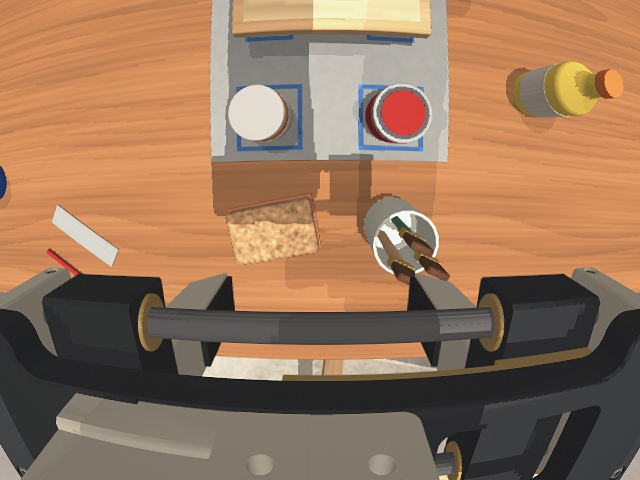

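The jar cap at (256,112) and tin lid at (403,112) stand upright in their squares, within about 1.5 mm of centre. The pot, sanding block and bottle have not moved, and the gripper is clear. Handing in.

```bash
python3 -c "
from cell import arm
print(arm.sign_off())"
```

```text
the job is handed in; nothing more can be done
None
```

The job is done and handed in after about 45 s of the 141 s allowed: the supports, drawer front, tin and jar all measured within about 2 mm of their marks, with nothing tipped over and the brush pot, sanding block and glue bottle untouched.

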